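Draw out and reset the field data loggers

ROBOT

A 6-joint arm with a two-finger parallel gripper is mounted at the origin on the work surface; the furniture and walls round the work are solid. World frame = base frame: x ahead of the robot, y to its left, z up, the work surface at z = 0. Lengths are in m, angles in rad, forces in N, time in s.
With the tool pointing down it reaches from about 0.35 to 0.775 m from the base axis. Payload 5.5 kg.
Tool frame: the origin (TCP) lies midway between the tips of the shut fingers; the grasp point (between the pads) lies 19 mm behind it (robot.grip_depth is the distance from the TCP to the grasp point, in m); z points along the fingers, y is the line along which they close (so a half turn about z gives the same grasp; the last joint's range is limited). The gripper opens to 85 mm and grips with 20 to 120 N. Pads are 22 mm wide; open, the fingers measure 114 mm over their backs; the gripper's body (76 mm by 85 mm) begins 54 mm behind the grasp point. The pads swing forward as they close: fully open they stand 13 mm farther back than shut.
Start: joints at [1.102, 0.313, 0.046, 1.304, 0, 1.431], TCP at [0.186, 0.544, 0.231] pointing down, gripper open.
Joint ranges: [-2.76, 2.76], [-0.86, 1.69], [-1.03, 1.26], [-2.2, 2.34], [-1.47, 1.5], [-3.14, 3.14]. Speed limits (rad/s): [2.57, 2.57, 3.14, 3.14, 3.14, 3.14].

INTERFACE

Orientations are given as a rotation vector (axis times angle).
In Python, from station import telemetry, viewer, robot gives the robot as it stands.
- The arm moves only by the shell command python3 -m handwheel 'ROWS'. ROWS is JSON, a list of rows, each a list of 7 numbers: the turn, a rotation vector about the world's x, y, z in degrees, then the shift along the world's x, y, z in m, then the opening, from 0 (shut) to 1 (fully open). In form: [[ax, ay, az, x, y, z, grip], ...]. A call has 1 to 5 rows; each row is the pose to reach, as a shift and turn from the pose commanded when the call began; what a row does not reach only later rows make up. A row lasts 1/10 s, in which the tool goes at most 50 mm and 8.59 degrees, less where a joint would pass 70% of its speed; a pose out of reach is approached as far as the arm can. A call with a gripper value outside its range is refused whole. The fingers move at their own pace and stop on an object; the grip force is fixed at half the most. Time passes only in rows, so rows that repeat a pose let the fingers close. It gives the time, the measured TCP pose, the force, the opening and the grip force at its end, in the units of the state.
- telemetry.observe(): the state, without advancing time (a new reading comes with each control period).
- viewer.read_camera(name): name is "scene" or "top" or "wrist"; returns a dict with "frame" (420x560x3 uint8, blue, green, red), "range_z" (420x560 float32, m along the optical axis (not along the pixel's ray), 0 where there is no reading), "K" (3x3 intrinsics, pixels), "camera_from_world" (4x4, takes a point from world to camera coordinates); the wrist camera has in their place "T_tool_cam" (4x4, takes a point from camera to tool coordinates, whose origin is the TCP and whose axes are the flange's). Camera axes: x right, y down, z forward; pixel columns grow to the right and rows downward; lengths in m; the calibration is good to about 2 mm. A picture is of the moment at which its call begins: read the wrist's pose just before it.
- robot.sign_off(): hands the job in; it is judged then, once.
The state is a dict: "time": time; "joint_pos": joint angles; "joint_vel": joint speeds; "effort": joint torques, N m; "position": TCP position; "eef_rot": TCP orientation; "force": force on the tool from outside, world axes, zero at the start; "moment": the same for the moment, N m; "finger_gap": opening from 0.0 (shut) to 1.0 (fully open); "gripper_force": force on a finger pad.
Only numpy, scipy, OpenCV 4.12 (cv2) and the standard library are available. Lean on these libraries where they do the work, as an engineer would, in place of code of your own. Each camera call takes 0.05 s, during which the arm holds its last target. There are 200 camera calls.

TASK

The data loggers are charging under the low bridge, which covers their reset openings. Draw every logger out towards you, flat on the bench, by pressing on its rubber thumb pad and pulling, until its opening is free, and push its reset key fully down with the reset pin; then slide it back the same way until its opening is under the middle of the bridge again, square to the bridge and with the thumb pad sticking out in front. Finish with the pin upright and fully home in its stand; do not lift or tip a logger, and do not knock over the cup or the bottles.

Things in the scene. Friction and masses are not known exactly. Their poses are not given: they have to be found in the camera images.
- charging_bridge: Fixed low grey metal bridge on the bench, 70 mm deep (x) by 430 mm wide (y) by 44 mm high, under which the loggers are parked. Origin: on the bench under its centre. Its x axis points away from the robot (turned at most 0.1 rad), y along its width; its front edge lies at x = -35 mm. Open at front and back, 34 mm high and 406 mm wide inside, closed only by a 12 mm end plate at each side; nothing else below the roof.
- logger_yellow: Data logger, yellow case: loose flat box, 140 (x) by 90 (y) by 17 mm (18 at the pad), about 0.25 kg, slick underside, flat on the bench; two or three of the three loggers are there. Origin: centre of its underside; x runs lengthwise from the pad to the reset opening (away from the robot), z up. At the start 70 to 80 mm stick out from under the bridge towards the robot.
- logger_yellow_pad (a point): Centre of the black rubber thumb pad (50 mm lengthwise x 70 mm) on top of that logger's front end, 40 mm from its centre, 18 mm above its underside. Pressed with 5 to 15 N it carries the logger along, and turns it, as the pressing fingers move and turn; two fingertips side by side turn it best. Pressed far from its centre, a logger swings a little when moved sideways.
- logger_yellow_opening (a point): Centre of the mouth of that logger's round reset opening, 13.5 mm wide, in its top face on the middle line, 40 mm from its centre towards the far end (under the bridge at the start). In it sits the red reset key, 4.5 mm below the top; the key goes down 6 mm to its stop, 10.5 mm below the top.
- logger_yellow_key (a joint): Reset key of that logger: 0 = up (not reset), 0.006 m = fully down on its stop. Needs about 3 N and stays where it is pushed. Too deep in its opening for a fingertip.
- logger_blue: Data logger, blue case: loose flat box, 140 (x) by 90 (y) by 17 mm (18 at the pad), about 0.25 kg, slick underside, flat on the bench; two or three of the three loggers are there. Origin: centre of its underside; x runs lengthwise from the pad to the reset opening (away from the robot), z up. At the start 70 to 80 mm stick out from under the bridge towards the robot.
- logger_blue_pad (a point): Centre of the black rubber thumb pad (50 mm lengthwise x 70 mm) on top of that logger's front end, 40 mm from its centre, 18 mm above its underside. Pressed with 5 to 15 N it carries the logger along, and turns it, as the pressing fingers move and turn; two fingertips side by side turn it best. Pressed far from its centre, a logger swings a little when moved sideways.
- logger_blue_opening (a point): Centre of the mouth of that logger's round reset opening, 13.5 mm wide, in its top face on the middle line, 40 mm from its centre towards the far end (under the bridge at the start). In it sits the red reset key, 4.5 mm below the top; the key goes down 6 mm to its stop, 10.5 mm below the top.
- logger_blue_key (a joint): Reset key of that logger: 0 = up (not reset), 0.006 m = fully down on its stop. Needs about 3 N and stays where it is pushed. Too deep in its opening for a fingertip.
- logger_white: Data logger, white case: loose flat box, 140 (x) by 90 (y) by 17 mm (18 at the pad), about 0.25 kg, slick underside, flat on the bench; two or three of the three loggers are there. Origin: centre of its underside; x runs lengthwise from the pad to the reset opening (away from the robot), z up. At the start 70 to 80 mm stick out from under the bridge towards the robot.
- logger_white_pad (a point): Centre of the black rubber thumb pad (50 mm lengthwise x 70 mm) on top of that logger's front end, 40 mm from its centre, 18 mm above its underside. Pressed with 5 to 15 N it carries the logger along, and turns it, as the pressing fingers move and turn; two fingertips side by side turn it best. Pressed far from its centre, a logger swings a little when moved sideways.
- logger_white_opening (a point): Centre of the mouth of that logger's round reset opening, 13.5 mm wide, in its top face on the middle line, 40 mm from its centre towards the far end (under the bridge at the start). In it sits the red reset key, 4.5 mm below the top; the key goes down 6 mm to its stop, 10.5 mm below the top.
- logger_white_key (a joint): Reset key of that logger: 0 = up (not reset), 0.006 m = fully down on its stop. Needs about 3 N and stays where it is pushed. Too deep in its opening for a fingertip.
- pin_stand: Fixed grey stand for the reset pin, 56 x 56 x 46 mm on a flat foot 70 x 70 mm, to the left or the right of the work. Origin: on the bench under its centre. A hole 11 mm wide and 42 mm deep goes straight down in its middle.
- stand_mouth (a point): Centre of the mouth of the stand's hole, 46 mm above the bench.
- reset_pin: Reset pin, 86 mm long, 50 g: a steel pin 6 mm thick and 38 mm long under a round orange handle 18 mm thick and 48 mm long. Origin: the tip of the pin; z runs along it up to the handle. At the start it stands upright in the stand, the shoulder of the handle resting on the stand's top, so that the tip is 8 mm above the bench.
- pin_handle (a point): Middle of the pin's handle, 62 mm above the tip along the pin: the place to grip.
- mixing_cup: Small grey cup, 61 mm wide, 40 mm high, standing on the other side of the work than the pin stand. A bystander. Origin: centre of its foot.
- brown_bottle_1: Brown reagent bottle, 38 mm wide, 76 mm high; a bystander near the robot's right. Origin: centre of its foot.
- brown_bottle_2: Brown reagent bottle, 33 mm wide, 68 mm high; a bystander near the robot's right. Origin: centre of its foot.
- blue_cap_bottle: White bottle with a blue cap, 41 mm wide, 80 mm high; a bystander near the robot's left. Origin: centre of its foot.

How it is judged:
By the outcome, as a careful person would: the job done as asked, in the order asked, and still so for the second after the job is handed in, with the robot touching nothing.
Of logger_yellow, logger_blue, logger_white only 2 to 3 are there at a start; the rules pass over those that are not, and their reading is None.
At some moment in a run one of logger_yellow, logger_blue, logger_white may be knocked a few centimetres aside while the robot is not near it.
It also fails if it takes over 210 s, if anything falls off the work surface, if the arm or the gripper's body presses on something with over 40 N, if the wrist force passes 120 N, or if a joint passes its speed limit or range.

## Working session

There is one attempt and no reset: what is moved stays moved. The work goes in short steps, Python scripts to look and compute and a shell command to move; the robot and the scene stay as the last step left them, time stands still between calls to the robot, and variables do not carry over. Pictures are saved under pics/ and viewed, at most 14 in all, crops included, and the job is handed in when it is done.

```bash
mkdir -p pics; ls; cat > h.py <<'E'
import numpy as np,cv2
from scipy.spatial.transform import Rotation as R
from station import telemetry,viewer,robot
def cam(name):
    s=telemetry.observe(); c=viewer.read_camera(name)
    if name=="wrist":
        T=np.eye(4);T[:3,:3]=R.from_rotvec(s["eef_rot"]).as_matrix();T[:3,3]=s["position"]
        c["wc"]=T@np.array(c["T_tool_cam"])
    else: c["wc"]=np.linalg.inv(np.array(c["camera_from_world"]))
    return c
def world(c):
    z=c["range_z"];K=np.array(c["K"]);v,u=np.mgrid[:z.shape[0],:z.shape[1]]
    P=np.stack([(u-K[0,2])/K[0,0]*z,(v-K[1,2])/K[1,1]*z,z],-1)
    W=P@c["wc"][:3,:3].T+c["wc"][:3,3]; W[z==0]=np.nan
    return W
def at(c,u,v,h):
    K=np.array(c["K"]);d=c["wc"][:3,:3]@np.array([(u-K[0,2])/K[0,0],(v-K[1,2])/K[1,1],1.]);o=c["wc"][:3,3]
    return o+d*(h-o[2])/d[2]
E
python3 - <<'E'
from h import *
s=telemetry.observe();print({k:np.round(v,3) for k,v in s.items()}, robot.grip_depth)
for n in("top","scene"):
    c=cam(n);cv2.imwrite(f"pics/{n}0.png",c["frame"]);np.savez(f"{n}0.npz",W=world(c),wc=c["wc"],K=c["K"],f=c["frame"])
    print(n,np.round(c["wc"],3))
E
```

```text
pics
{'time': np.float64(0.0), 'joint_pos': array([1.102, 0.314, 0.045, 1.304, 0.   , 1.431]), 'joint_vel': array([ 0.002, -0.001, -0.001, -0.002,  0.001,  0.001]), 'effort': array([ 1.0000e-03, -4.8063e+01,  2.9853e+01,  1.9000e-02, -0.0000e+00,
       -0.0000e+00]), 'position': array([0.185, 0.544, 0.23 ]), 'eef_rot': array([-5.140e-01, -3.099e+00,  3.000e-03]), 'force': array([-0.08 ,  0.269, -0.469]), 'moment': array([-0.019,  0.002,  0.025]), 'gripper_force': np.float64(0.0), 'finger_gap': np.float64(0.996)} 0.0187
top [[ 2.400e-02 -9.970e-01  7.800e-02  3.250e-01]
 [-1.000e+00 -2.400e-02  1.000e-03  4.000e-03]
 [ 1.000e-03 -7.800e-02 -9.970e-01  1.344e+00]
 [ 0.000e+00  0.000e+00  0.000e+00  1.000e+00]]
scene [[ 0.905 -0.246  0.346 -0.061]
 [-0.425 -0.551  0.718 -1.003]
 [ 0.014 -0.797 -0.604  0.923]
 [ 0.     0.     0.     1.   ]]
```

View pics/top0.png

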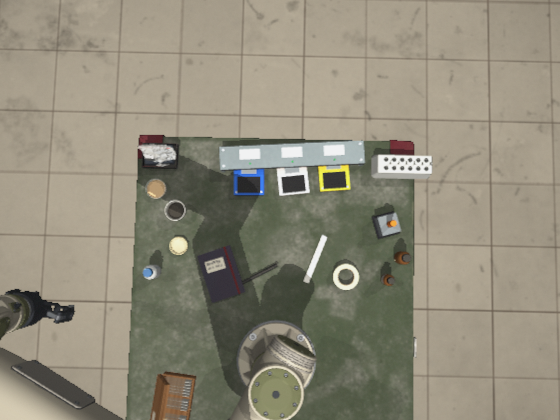

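View pics/scene0.png

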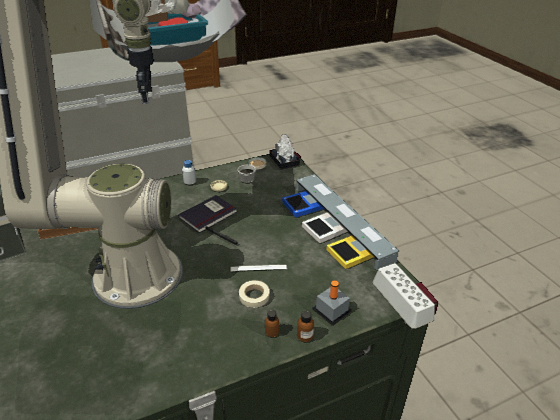

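Top view: blue logger at (249,182), white (293,180), yellow (335,178), all under the bridge (220–364, 155). The stand with the orange pin is at (388,225) on the right, the cup at (175,210), and the brown bottles at (402,258) and (389,281).

```bash
python3 - <<'E'
from h import *
d=np.load("top0.npz");W=d["W"];f=d["f"];c=dict(wc=d["wc"],K=d["K"])
hsv=cv2.cvtColor(f,cv2.COLOR_BGR2HSV)
# bridge: height 0.044 region
m=(np.abs(W[...,2]-.044)<.006)&(W[...,0]>.6)&(np.abs(W[...,1])<.35)
n,l,st,ce=cv2.connectedComponentsWithStats(m.astype(np.uint8))
for i in range(1,n):
    if st[i,4]>100:
        p=W[l==i][:,:2].astype(np.float32);r=cv2.minAreaRect(p);print("bridge?",r)
for n_,(u,v) in dict(blue=(249,182),white=(293,180),yel=(335,178),stand=(388,225)).items():
    print(n_,at(c,u,v,.017).round(3),W[v,u].round(3))
m=(hsv[...,0]<15)&(hsv[...,1]>180)&(hsv[...,2]>150)
m[:, :360]=0
print("orange",W[m][:20].round(3))
m=(W[...,2]>.035)&(W[...,2]<.055);m[:200]=0;m[245:]=0;m[:,:360]=0
print("stand",cv2.minAreaRect(W[m][:,:2].astype(np.float32)),m.sum())
for nm,b in dict(y=cv2.inRange(hsv,(22,150,120),(34,255,255)),b=cv2.inRange(hsv,(105,150,80),(125,255,255))).items():
    b=b.copy();b[:130]=0;b[200:]=0;b[:,:200]=0;b[:,360:]=0
    uv=cv2.findNonZero(b)[:,0];p=np.array([at(c,u,v,.017)[:2] for u,v in uv],np.float32);r=cv2.minAreaRect(p);print(nm,r,cv2.boxPoints(r).round(3).tolist())
E
```

```text
bridge? ((0.6217309236526489, -0.029115572571754456), (0.05185675993561745, 0.42739689350128174), 1.2622520923614502)
blue [0.521 0.094 0.017] [0.522 0.095 0.016]
white [ 0.531 -0.037  0.017] [ 0.531 -0.038  0.015]
yel [ 0.54  -0.164  0.017] [ 0.539 -0.163  0.021]
stand [ 0.402 -0.323  0.017] [ 0.399 -0.31   0.071]
orange [[ 0.4   -0.309  0.098]]
stand ((0.4032195210456848, -0.3173055052757263), (0.05567912757396698, 0.05691386014223099), 16.068647384643555) 333
y ((0.5400301814079285, -0.15921133756637573), (0.07640514522790909, 0.09125161170959473), 3.991152763366699) [[0.49900001287460327, -0.11599999666213989], [0.5049999952316284, -0.2070000022649765], [0.5809999704360962, -0.20200000703334808], [0.574999988079071, -0.11100000143051147]]
b ((0.5229303240776062, 0.09613151103258133), (0.07578117400407791, 0.087264783680439), 1.5164697170257568) [[0.48399999737739563, 0.13899999856948853], [0.4860000014305115, 0.052000001072883606], [0.5619999766349792, 0.05400000140070915], [0.5600000023841858, 0.14100000262260437]]
```

```bash
python3 -m handwheel '[[0,0,4,0.02,-0.04,0.02,0.45],[0,0,8,0.05,-0.08,0.04,0.45],[0,0,12,0.08,-0.12,0.05,0.45],[0,0,16,0.11,-0.16,0.06,0.45],[0,0,22.5,0.14,-0.2,0.07,0.45]]'; python3 -m handwheel '[[0,0,0,0.02,-0.045,0,0.45],[0,0,0,0.04,-0.09,0,0.45],[0,0,0,0.06,-0.135,0,0.45],[0,0,0,0.08,-0.18,0,0.45],[0,0,0,0.1,-0.22,0,0.45]]'; python3 -m handwheel '[[0,0,0,0.02,-0.04,0,0.45],[0,0,0,0.03,-0.08,0,0.45],[0,0,0,0.045,-0.12,0,0.45],[0,0,0,0.045,-0.15,0,0.45],[0,0,0,0.045,-0.15,0,0.45]]'; python3 - <<'E'
from h import *
c=cam("wrist");cv2.imwrite("pics/w1.png",c["frame"]);np.savez("w1.npz",W=world(c),wc=c["wc"],K=c["K"],f=c["frame"])
print(np.array(c["T_tool_cam"]).round(3),telemetry.observe()["position"])
E
```

```text
time: 0.6
position: [0.3223, 0.3479, 0.3002]
eef_rot: [0.107, -3.14, 0.0]
force: [1.3, 0.2, 0.3]
finger_gap: 0.451
gripper_force: 0.0
time: 1.1
position: [0.4219, 0.1274, 0.2999]
eef_rot: [0.099, -3.14, -0.0]
force: [0.8, 1.2, 0.3]
finger_gap: 0.446
gripper_force: 0.0
time: 1.6
position: [0.4669, -0.0236, 0.2992]
eef_rot: [0.092, -3.139, 0.001]
force: [-0.8, -0.3, 0.3]
finger_gap: 0.45
gripper_force: 0.0
[[ 0.    -0.96  -0.28   0.071]
 [ 1.     0.001 -0.001 -0.001]
 [ 0.001 -0.28   0.96  -0.143]
 [ 0.     0.     0.     1.   ]] [ 0.46656579 -0.02194992  0.29940411]
```

View pics/w1.png

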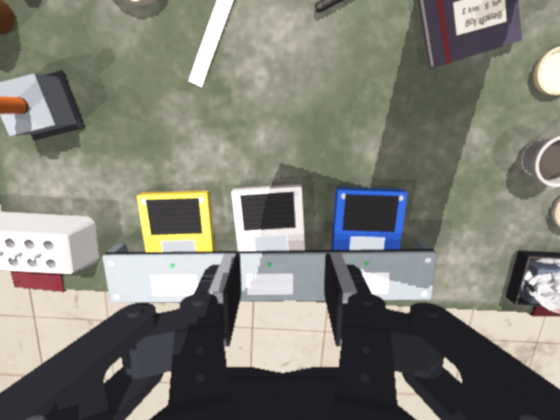

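Wrist view: pads at (175,216), (268,210) and (370,212); the bridge's front edge runs along row ~252, from x=105 to x=435.

```bash
cat >> h.py <<'E'
def rects(c,u0=100,u1=450,v0=150,v1=300,minA=800,thr=45):
    """dark pads on loggers -> (pixel centre, world centre, size, yaw deg)"""
    g=c["frame"].max(-1);out=[]
    b=((g<thr)*255).astype(np.uint8);k=np.zeros_like(b);k[v0:v1,u0:u1]=b[v0:v1,u0:u1]
    k=cv2.morphologyEx(k,cv2.MORPH_CLOSE,np.ones((3,3)))
    for q in cv2.findContours(k,cv2.RETR_EXTERNAL,cv2.CHAIN_APPROX_NONE)[0]:
        if cv2.contourArea(q)<minA: continue
        p=np.array([at(c,u,v,.018)[:2] for u,v in q[:,0]],np.float32);r=cv2.minAreaRect(p)
        (a,bb),ang=r[1],r[2]
        if a>bb:a,bb,ang=bb,a,ang-90
        if ang<-90:ang+=180
        out.append((q[:,0].mean(0).round(),np.round(r[0],4),round(a,4),round(bb,4),round(ang,2)))
    return out
E
python3 - <<'E'
from h import *
d=np.load("w1.npz");W=d["W"];c=dict(wc=d["wc"],K=d["K"],frame=d["f"])
for r in rects(c):print(r)
m=(np.abs(W[...,2]-.044)<.004)&(W[...,0]>.5)&(W[...,1]<.21)&(W[...,1]>-.27)
u,v=[],[]
P=[]
for x in list(range(110,205,3))+list(range(245,320,3))+list(range(355,430,3)):
    y=np.where(m[:,x])[0]
    if len(y): P.append(np.r_[at(c,x,y.min(),.044)[:2]])
P=np.array(P);k=np.polyfit(P[:,1],P[:,0],1);res=P[:,0]-np.polyval(k,P[:,1]);g=abs(res)<.004;k=np.polyfit(P[g,1],P[g,0],1)
print("front edge x=",k,"yaw",np.degrees(-np.arctan(k[0])),g.sum(),res.std())
ym=W[m];print(np.percentile(ym[:,1],[0,.2,99.8,100]),np.nanmedian(W[205:230,260:290,2]),np.median(ym[:,2]))
E
```

```text
front edge x= [-0.07171953  0.56654246] yaw 4.102202370210445 82 0.0005147899486576476
[-0.24853025 -0.24628393  0.17999416  0.18338757] 0.018206608005557345 0.04419362014609329
```

```bash
sed -i 's/b=((g<thr)\*255)/b=((g<c.get("thr",thr))*255)/' h.py; python3 - <<'E'
from h import *
d=np.load("w1.npz");c=dict(wc=d["wc"],K=d["K"],frame=d["f"]);g=d["f"].max(-1)
print([g[v,u] for u,v in((175,216),(262,210),(285,220),(370,212))], d["f"][195,145],d["f"][195,240],d["f"][195,340])
for t in(55,70,85):
    c["thr"]=t;print(t);[print(r) for r in rects(c,v1=248,u0=135,u1=410)]
E
```

```text
[np.uint8(66), np.uint8(64), np.uint8(46), np.uint8(46)] [110 252 254] [225 220 222] [227 137 105]
55
(array([370., 212.]), array([0.5178, 0.0933]), 0.0452, 0.0654, 1.58)
(array([278., 211.]), array([ 0.5218, -0.0296]), 0.0431, 0.0448, -82.92)
70
(array([173., 216.]), array([ 0.5379, -0.1631]), 0.0424, 0.064, 4.79)
(array([370., 213.]), array([0.5179, 0.0934]), 0.0462, 0.0664, 1.35)
(array([269., 211.]), array([ 0.5232, -0.0397]), 0.0458, 0.0648, 7.19)
85
(array([174., 216.]), array([ 0.5378, -0.1633]), 0.0452, 0.0655, 5.37)
(array([370., 213.]), array([0.518 , 0.0935]), 0.0469, 0.067, 1.51)
(array([268., 211.]), array([ 0.5232, -0.0401]), 0.0465, 0.066, 7.29)
(array([329., 209.]), array([0.5256, 0.042 ]), 0.0508, 0.1008, 77.25)
```

```bash
python3 -m handwheel '[[0,0,2,0.03,-0.009,-0.05,0.35],[0,0,4,0.055,-0.018,-0.1,0.35],[0,0,4,0.056,-0.018,-0.15,0.35],[0,0,4,0.056,-0.018,-0.2,0.35],[0,0,4,0.056,-0.018,-0.245,0.35]]'; python3 -m handwheel '[[0,0,0,0,0,-0.02,0.35],[0,0,0,0,0,-0.03,0.35],[0,0,0,0,0,-0.035,0.35],[0,0,0,0,0,-0.038,0.35],[0,0,0,0,0,-0.038,0.35]]'
```

```text
time: 2.15
position: [0.5226, -0.037, 0.0624]
eef_rot: [-0.212, 3.134, 0.001]
force: [0.6, 0.9, 0.7]
finger_gap: 0.353
gripper_force: 0.0
time: 2.65
position: [0.5237, -0.0384, 0.0273]
eef_rot: [-0.21, 3.132, -0.001]
force: [0.9, -0.1, -0.3]
finger_gap: 0.349
gripper_force: 0.0
```

```bash
python3 -m handwheel '[[0,0,0,0,-0.001,-0.005,0.35],[0,0,0,0,-0.001,-0.008,0.35],[0,0,0,0,-0.001,-0.008,0.35]]';python3 -m handwheel '[[0,0,0,0,0,-0.002,0.35],[0,0,0,0,0,-0.003,0.35],[0,0,0,0,0,-0.003,0.35]]'
```

```text
time: 2.95
position: [0.5225, -0.0395, 0.0181]
eef_rot: [0.21, -3.135, -0.0]
force: [-1.0, 0.3, -0.3]
finger_gap: 0.345
gripper_force: 0.0
time: 3.25
position: [0.5228, -0.0396, 0.0175]
eef_rot: [-0.21, 3.133, -0.001]
force: [-6.7, 0.6, 20.4]
finger_gap: 0.351
gripper_force: 9.8
```

```bash
python3 -m handwheel '[[0,0,0,0,0,0.001,0.35],[0,0,-0.5,-0.005,-0.0004,0.001,0.35],[0,0,-1.5,-0.012,-0.001,0.001,0.35],[0,0,-2.5,-0.020,-0.0015,0.001,0.35]]';python3 -m handwheel '[[0,0,-0.5,-0.01,-0.0007,0,0.35],[0,0,-1,-0.02,-0.0014,0,0.35],[0,0,-1,-0.03,-0.002,0,0.35],[0,0,-1,-0.039,-0.003,0,0.35],[0,0,-1,-0.039,-0.003,0,0.35]]'
```

```text
time: 3.65
position: [0.5052, -0.0415, 0.0176]
eef_rot: [-0.14, 3.133, -0.001]
force: [3.3, 1.2, 6.5]
finger_gap: 0.352
gripper_force: 3.4
time: 4.15
position: [0.4645, -0.0446, 0.0175]
eef_rot: [-0.113, 3.136, -0.002]
force: [-1.0, 0.5, 10.6]
finger_gap: 0.355
gripper_force: 5.4
```

```bash
python3 -m handwheel '[[0,0,0,0,0,0.04,0.35],[0,0,0.6,0.03,-0.04,0.05,0.35],[0,0,1.2,0.055,-0.08,0.05,0.35],[0,0,1.2,0.073,-0.118,0.05,0.35],[0,0,1.2,0.0735,-0.118,0.03,0.35]]';python3 -m handwheel '[[0,0,0,0,0,-0.015,0.35],[0,0,0,0,0,-0.022,0.35],[0,0,0,0,0,-0.026,0.35],[0,0,0,0,0,-0.029,0.35],[0,0,0,0,0,-0.030,0.35]]'
```

```text
time: 4.65
position: [0.5424, -0.1682, 0.0487]
eef_rot: [-0.139, 3.13, -0.009]
force: [-0.2, -0.0, -0.4]
finger_gap: 0.346
gripper_force: 0.0
time: 5.15
position: [0.5369, -0.1617, 0.0176]
eef_rot: [0.148, -3.138, 0.001]
force: [-5.6, 1.9, 14.8]
finger_gap: 0.35
gripper_force: 7.1
```

```bash
python3 -m handwheel '[[0,0,-0.3,-0.005,-0.0004,0.0005,0.35],[0,0,-1.2,-0.012,-0.001,0.0005,0.35],[0,0,-1.2,-0.022,-0.0016,0.0005,0.35],[0,0,-1.2,-0.032,-0.0023,0.0005,0.35],[0,0,-1.2,-0.042,-0.003,0.0005,0.35]]';python3 -m handwheel '[[0,0,0,-0.009,-0.0006,0,0.35],[0,0,0,-0.017,-0.0012,0,0.35],[0,0,0,-0.017,-0.0012,0,0.35]]'; python3 -m handwheel '[[0,0,0,0,0,0.04,0.35],[0,0,-1,0.01,0.05,0.06,0.35],[0,0,-2,0.02,0.1,0.06,0.35],[0,0,-3,0.03,0.15,0.06,0.35],[0,0,-3,0.035,0.2,0.06,0.35]]'
```

```text
time: 5.65
position: [0.4956, -0.1654, 0.0176]
eef_rot: [-0.114, 3.137, -0.001]
force: [2.5, -0.1, 6.1]
finger_gap: 0.349
gripper_force: 2.8
time: 5.95
position: [0.4772, -0.1666, 0.0176]
eef_rot: [-0.113, 3.139, -0.002]
force: [-1.2, -0.8, 8.8]
finger_gap: 0.352
gripper_force: 4.2
time: 6.45
position: [0.5116, 0.0284, 0.0766]
eef_rot: [0.029, -3.141, 0.0]
force: [0.7, 0.3, -0.5]
finger_gap: 0.353
gripper_force: 0.0
```

```bash
python3 -m handwheel '[[0,0,0,0.003,0.04,-0.01,0.35],[0,0,0,0.005,0.06,-0.03,0.35],[0,0,0,0.005,0.06,-0.045,0.35],[0,0,0,0.005,0.06,-0.054,0.35],[0,0,0,0.005,0.06,-0.056,0.35]]';python3 -m handwheel '[[0,0,0,0,0,-0.002,0.35],[0,0,0,0,0,-0.004,0.35],[0,0,0,0,0,-0.004,0.35]]'
```

```text
time: 6.95
position: [0.5153, 0.0868, 0.0192]
eef_rot: [0.031, -3.138, 0.0]
force: [0.1, -0.2, -0.3]
finger_gap: 0.356
gripper_force: 0.0
time: 7.25
position: [0.5179, 0.0865, 0.0176]
eef_rot: [-0.03, 3.14, -0.0]
force: [-1.7, 0.3, 3.1]
finger_gap: 0.351
gripper_force: 2.0
```

```bash
python3 -m handwheel '[[0,0,0,0,0,0.006,0.35],[0,0,0,0,0.007,0.006,0.35],[0,0,0,0,0.007,0.003,0.35],[0,0,0,0,0.007,0,0.35],[0,0,0,0,0.007,-0.001,0.35]]';python3 -m handwheel '[[0,0,0.5,-0.005,-0.0004,0,0.35],[0,0,1.5,-0.012,-0.001,0,0.35],[0,0,2.5,-0.022,-0.0016,0,0.35],[0,0,2.8,-0.032,-0.0023,0,0.35],[0,0,2.8,-0.042,-0.003,0,0.35]]';python3 -m handwheel '[[0,0,0,-0.009,-0.0006,0,0.35],[0,0,0,-0.017,-0.0012,0,0.35],[0,0,0,-0.017,-0.0012,0,0.35]]'; python3 -m handwheel '[[0,0,0,0,0,0.04,0.35],[0,0,0,-0.01,-0.03,0.09,0.35],[0,0,0,-0.02,-0.06,0.13,0.35],[0,0,0,-0.03,-0.09,0.18,0.6],[0,0,0,-0.03,-0.12,0.22,0.6]]';python3 - <<'E'
from h import *
c=cam("wrist");cv2.imwrite("pics/w2.png",c["frame"]);np.savez("w2.npz",W=world(c),wc=c["wc"],K=c["K"],f=c["frame"])
print(telemetry.observe()["position"])
E
```

```text
time: 7.75
position: [0.5178, 0.0946, 0.0175]
eef_rot: [-0.033, 3.14, 0.0]
force: [-7.9, -0.3, 27.3]
finger_gap: 0.353
gripper_force: 13.7
time: 8.25
position: [0.4794, 0.0913, 0.0176]
eef_rot: [-0.109, 3.131, 0.0]
force: [4.7, -0.2, 9.1]
finger_gap: 0.351
gripper_force: 4.5
time: 8.55
position: [0.4611, 0.0901, 0.0175]
eef_rot: [-0.109, 3.133, -0.0]
force: [1.1, -1.0, 13.6]
finger_gap: 0.347
gripper_force: 6.5
time: 9.05
position: [0.428, -0.0194, 0.2216]
eef_rot: [0.11, -3.139, -0.0]
force: [1.2, 0.4, -0.4]
finger_gap: 0.593
gripper_force: 0.0
[ 0.4316414  -0.02353666  0.22805613]
```

View pics/w2.png

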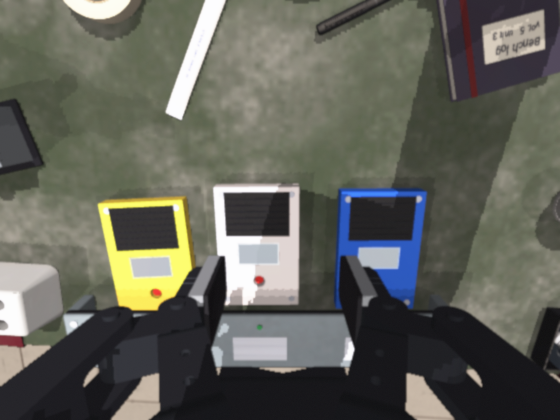

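```bash
python3 -m handwheel '[[0,0,0,-0.005,-0.05,0,0.8],[0,0,0,-0.01,-0.1,0,0.8],[0,0,0,-0.015,-0.15,0,0.8],[0,0,0,-0.02,-0.2,0,0.8],[0,0,0,-0.025,-0.245,0,0.8]]';python3 -m handwheel '[[0,0,0,-0.003,-0.03,0,0.8],[0,0,0,-0.003,-0.04,0,0.8],[0,0,0,-0.003,-0.04,0,0.8]]';python3 - <<'E'
from h import *
c=cam("wrist");cv2.imwrite("pics/w3.png",c["frame"]);W=world(c);np.savez("w3.npz",W=W,wc=c["wc"],K=c["K"],f=c["frame"])
print(telemetry.observe()["position"])
hsv=cv2.cvtColor(c["frame"],cv2.COLOR_BGR2HSV)
m=(hsv[...,0]<16)&(hsv[...,1]>170)&(hsv[...,2]>140)&(W[...,2]>.05)&(W[...,2]<.11)
print(m.sum(),np.nanpercentile(W[m],[2,50,98],axis=0).round(4))
t=m&(W[...,2]>.0915);print("top",t.sum(),cv2.minAreaRect(W[t][:,:2].astype(np.float32)))
s=(abs(W[...,2]-.046)<.004)&(W[...,0]<.47)&(W[...,1]<-.25);print("stand",s.sum(),cv2.minAreaRect(W[s][:,:2].astype(np.float32)))
E
```

```text
time: 9.6
position: [0.4038, -0.2661, 0.2198]
eef_rot: [-0.108, 3.14, 0.0]
force: [1.7, 0.3, -1.4]
finger_gap: 0.799
gripper_force: 0.0
time: 9.9
position: [0.4011, -0.3049, 0.2194]
eef_rot: [0.105, -3.139, -0.002]
force: [-0.2, 0.9, -0.4]
finger_gap: 0.8
gripper_force: 0.0
[ 0.4010744  -0.30354529  0.21955111]
171 [[ 0.3987 -0.3276  0.0534]
 [ 0.3998 -0.3204  0.0743]
 [ 0.4031 -0.3137  0.0923]]
top 11 ((0.40004685521125793, -0.3198689818382263), (0.012571399100124836, 0.003278137184679508), 80.14842224121094)
stand 3411 ((0.343031108379364, -0.3380015790462494), (0.19645848870277405, 0.08280562609434128), 6.186491012573242)
```

View pics/w3.png

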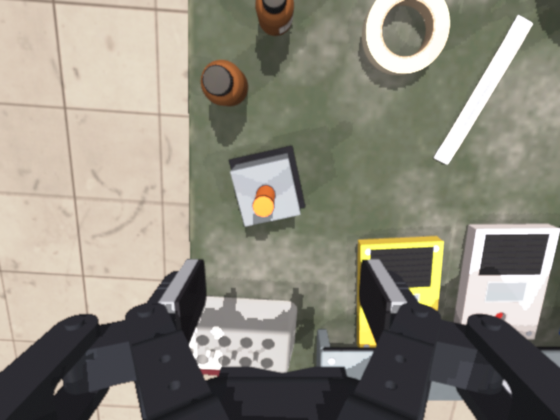

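The pin's top is at (263,206), with the stand's grey top around it from (233,170) to (300,213).

```bash
python3 - <<'E'
from h import *
d=np.load("w3.npz");W=d["W"];c=dict(wc=d["wc"],K=d["K"],frame=d["f"])
print("pintop",at(c,263,206,.094).round(4))
s=(abs(W[...,2]-.046)<.004);s[:140]=0;s[235:]=0;s[:,:225]=0;s[:,310:]=0
p=np.array([at(c,u,v,.046)[:2] for v,u in np.argwhere(s)],np.float32)
print("stand",s.sum(),cv2.minAreaRect(p))
d=np.load("w2.npz");c=dict(wc=d["wc"],K=d["K"],frame=d["f"],thr=85)
for r in rects(c,v0=180,v1=252,u0=100,u1=425):print(r)
f=d["f"];hsv=cv2.cvtColor(f,cv2.COLOR_BGR2HSV)
m=(((hsv[...,0]<8)|(hsv[...,0]>172))&(hsv[...,1]>150)&(hsv[...,2]>80)).astype(np.uint8);m[:260]=0;m[305:]=0
n,l,st,ce=cv2.connectedComponentsWithStats(m)
for i in range(1,n):
    if st[i,4]>15:print(ce[i],st[i,4],at(c,*ce[i],.0125).round(4))
E
```

```text
pintop [ 0.407  -0.3211  0.094 ]
stand 2769 ((0.4075396955013275, -0.3212113380432129), (0.0566108413040638, 0.05606899410486221), 16.451601028442383)
(array([144., 228.]), array([ 0.4905, -0.1667]), 0.0466, 0.0671, 6.78)
(array([382., 218.]), array([0.4611, 0.0891]), 0.0474, 0.0682, 4.05)
(array([257., 213.]), array([ 0.4655, -0.045 ]), 0.046, 0.0672, 4.05)
(array([319., 220.]), array([0.4687, 0.0217]), 0.0404, 0.0705, -85.73)
[258.97142857 279.45714286] 35 [ 0.5462 -0.0389  0.0125]
[156.35294118 291.85294118] 34 [ 0.5707 -0.1577  0.0125]
```

```bash
python3 -m handwheel '[[0,0,1,0.02,0.03,-0.03,0.35],[0,0,2,0.04,0.06,-0.06,0.35],[0,0,3,0.06,0.09,-0.09,0.35],[0,0,3,0.075,0.12,-0.12,0.35],[0,0,3,0.0895,0.138,-0.15,0.35]]';python3 -m handwheel '[[0,0,0,0,0,-0.03,0.35],[0,0,0,0,0,-0.04,0.35],[0,0,0,0,0,-0.046,0.35],[0,0,0,0,0,-0.046,0.35]]'
```

```text
time: 10.45
position: [0.4908, -0.1615, 0.0693]
eef_rot: [0.197, -3.135, -0.002]
force: [0.2, -0.5, 0.2]
finger_gap: 0.351
gripper_force: 0.0
time: 10.85
position: [0.4907, -0.1656, 0.0245]
eef_rot: [0.191, -3.136, -0.0]
force: [-0.0, -0.1, 0.5]
finger_gap: 0.349
gripper_force: 0.0
```

```bash
python3 -m handwheel '[[0,0,0,0,0,-0.005,0.35],[0,0,0,0,0,-0.008,0.35],[0,0,0,0,0,-0.0085,0.35]]'; python3 -m handwheel '[[0,0,-0.5,-0.004,0,0,0.35],[0,0,-1.5,-0.01,-0.001,0,0.35],[0,0,-2.7,-0.016,-0.001,0,0.35],[0,0,-2.7,-0.022,-0.0015,0,0.35],[0,0,-2.7,-0.022,-0.0015,0,0.35]]'; python3 -m handwheel '[[0,0,0,0,0,0.04,0.35],[0,0,0,-0.03,-0.03,0.07,0.7],[0,0,0,-0.06,-0.07,0.09,0.7],[0,0,0,-0.065,-0.11,0.09,0.7],[0,0,0,-0.065,-0.15,0.09,0.7]]'; python3 - <<'E'
from h import *
c=cam("wrist");cv2.imwrite("pics/w4.png",c["frame"]);np.savez("w4.npz",W=world(c),wc=c["wc"],K=c["K"],f=c["frame"]);print(telemetry.observe()["position"])
E
```

```text
time: 11.15
position: [0.4917, -0.1668, 0.0175]
eef_rot: [-0.189, 3.134, -0.002]
force: [-3.2, 0.9, 14.2]
finger_gap: 0.348
gripper_force: 6.8
time: 11.65
position: [0.4703, -0.1689, 0.0176]
eef_rot: [-0.114, 3.135, -0.003]
force: [-0.1, 0.2, 7.8]
finger_gap: 0.348
gripper_force: 4.1
time: 12.15
position: [0.4025, -0.3196, 0.1075]
eef_rot: [-0.114, 3.138, -0.003]
force: [-0.1, -0.5, 0.8]
finger_gap: 0.7
gripper_force: 0.0
[ 0.40397721 -0.32636478  0.10735173]
```

```bash
python3 -m handwheel '[[0,0,0,0,0,0,0.7],[0,0,0,0,0,0,0.7]]'
```

```text
time: 12.4
position: [0.403, -0.317, 0.1054]
eef_rot: [0.115, -3.139, -0.002]
force: [0.6, -0.4, 1.0]
finger_gap: 0.697
gripper_force: 0.0
```

```bash
python3 -m handwheel '[[0,0,0,0.004,-0.004,-0.015,0.7],[0,0,0,0.004,-0.004,-0.035,0.7],[0,0,0,0.004,-0.004,-0.05,0.7],[0,0,0,0.004,-0.004,-0.05,0.7]]';python3 -m handwheel '[[0,0,0,0,0,0,0.3],[0,0,0,0,0,0,0.15],[0,0,0,0,0,0,0.1],[0,0,0,0,0,0,0.1],[0,0,0,0,0,0,0.1]]'
```

```text
time: 12.8
position: [0.4064, -0.3184, 0.0536]
eef_rot: [0.119, -3.136, -0.007]
force: [-0.3, 0.4, 0.3]
finger_gap: 0.697
gripper_force: 0.0
time: 13.3
position: [0.4084, -0.3218, 0.0568]
eef_rot: [-0.117, 3.138, -0.001]
force: [-0.8, 2.3, 6.0]
finger_gap: 0.192
gripper_force: 58.4
```

```bash
python3 -m handwheel '[[0,0,0,0,0,0,0.1],[0,0,0,0,0,0,0.1]]'; python3 -c "
from h import *
print(np.mean([telemetry.observe()['position'] for _ in range(1)],0))"; python3 -m handwheel '[[0,0,0,0,0,0.01,0.1],[0,0,0,0,0,0.03,0.1],[0,0,0,0,0,0.06,0.1],[0,0,0,0,0,0.09,0.1],[0,0,0,0,0,0.09,0.1]]'; python3 - <<'E'
from h import *
c=cam("wrist");cv2.imwrite("pics/w5.png",c["frame"]);np.savez("w5.npz",W=world(c),wc=c["wc"],K=c["K"],f=c["frame"]);print(telemetry.observe()["position"])
E
```

```text
time: 13.5
position: [0.4084, -0.3218, 0.0568]
eef_rot: [-0.117, 3.138, -0.001]
force: [0.4, 2.7, 6.3]
finger_gap: 0.199
gripper_force: 58.4
[ 0.40841732 -0.3217545   0.05680461]
time: 14.0
position: [0.4098, -0.3237, 0.1505]
eef_rot: [-0.116, 3.134, -0.01]
force: [-0.2, -0.6, 0.2]
finger_gap: 0.196
gripper_force: 58.5
[ 0.40899058 -0.32294768  0.14838226]
```

View pics/w5.png

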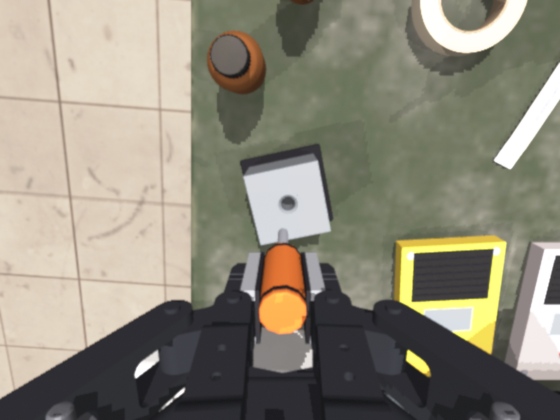

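Pin held upright between the fingers, tip near (283,235); the stand's hole is at (288,203). Heading for the loggers.

```bash
python3 -m handwheel '[[0,0,0,0.02,0.04,0,0.1],[0,0,0,0.04,0.08,0,0.1],[0,0,0,0.06,0.12,0,0.1],[0,0,0,0.09,0.14,0,0.1],[0,0,0,0.12,0.16,0,0.1]]';python3 -m handwheel '[[0,0,0,0,0,0,0.1],[0,0,0,0,0,0,0.1],[0,0,0,0,0,0,0.1]]'; python3 - <<'E'
from h import *
d=np.load("w5.npz");c=dict(wc=d["wc"],K=d["K"]);print("tip@.0998",at(c,283,232,.0998).round(4),"hole",at(c,288,203,.046).round(4))
c=cam("wrist");cv2.imwrite("pics/w6.png",c["frame"]);np.savez("w6.npz",W=world(c),wc=c["wc"],K=c["K"],f=c["frame"]);print(telemetry.observe()["position"])
E
```

```text
time: 14.55
position: [0.5278, -0.1597, 0.1449]
eef_rot: [0.118, -3.138, -0.001]
force: [0.8, 0.2, -0.5]
finger_gap: 0.197
gripper_force: 58.6
time: 14.85
position: [0.5266, -0.1616, 0.1449]
eef_rot: [0.116, -3.137, -0.001]
force: [0.2, -0.5, -0.3]
finger_gap: 0.192
gripper_force: 58.6
tip@.0998 [ 0.4104 -0.3243  0.0998] hole [ 0.4067 -0.3211  0.046 ]
[ 0.52659743 -0.1619266   0.14512721]
```

View pics/w6.png

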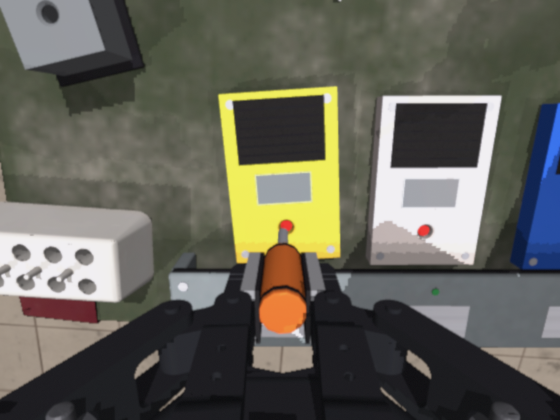

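```bash
python3 - <<'E'
from h import *
d=np.load("w6.npz");c=dict(wc=d["wc"],K=d["K"],frame=d["f"],thr=85)
f=d["f"];hsv=cv2.cvtColor(f,cv2.COLOR_BGR2HSV)
m=(((hsv[...,0]<6)|(hsv[...,0]>172))&(hsv[...,1]>150)&(hsv[...,2]>80)).astype(np.uint8);m[:200]=0;m[240:]=0
n,l,st,ce=cv2.connectedComponentsWithStats(m)
for i in range(1,n):
    if st[i,4]>15:print(ce[i],st[i],at(c,*ce[i],.0125).round(4))
print("tip",at(c,283,232,.0963).round(4))
for r in rects(c,v0=80,v1=172,u0=200,u1=500):print(r)
cv2.imwrite("pics/w6c.png",cv2.resize(f[200:270,240:330],None,fx=6,fy=6,interpolation=0))
E
```

```text
[286.11392405 224.82278481] [281 221  11  10  79] [ 0.5498 -0.1573  0.0125]
[423.35714286 230.32142857] [418 226  11  10  84] [ 0.546  -0.0387  0.0125]
tip [ 0.526  -0.1619  0.0963]
(array([437., 134.]), array([ 0.4659, -0.0454]), 0.0475, 0.0682, 4.24)
(array([280., 129.]), array([ 0.471 , -0.1686]), 0.048, 0.0682, 7.87)
```

View pics/w6c.png

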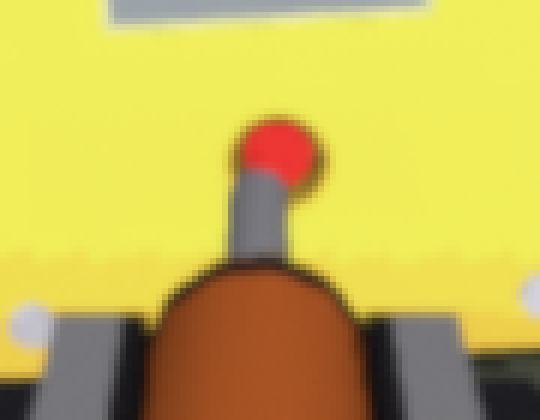

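```bash
python3 -m handwheel '[[0,0,0,0.015,0.003,-0.02,0.1],[0,0,0,0.0255,0.0046,-0.045,0.1],[0,0,0,0.0255,0.0046,-0.055,0.1],[0,0,0,0.0255,0.0046,-0.055,0.1],[0,0,0,0.0255,0.0046,-0.055,0.1]]'; python3 - <<'E'
from h import *
c=cam("wrist");f=c["frame"];cv2.imwrite("pics/w7.png",cv2.resize(f[150:290,200:370],None,fx=4,fy=4,interpolation=0));np.savez("w7.npz",W=world(c),wc=c["wc"],K=c["K"],f=c["frame"]);print(telemetry.observe()["position"])
E
```

```text
time: 15.4
position: [0.5525, -0.1574, 0.0911]
eef_rot: [0.115, -3.139, -0.0]
force: [0.2, 0.0, -0.4]
finger_gap: 0.195
gripper_force: 58.6
[ 0.55308752 -0.15748941  0.09168933]
```

View pics/w7.png

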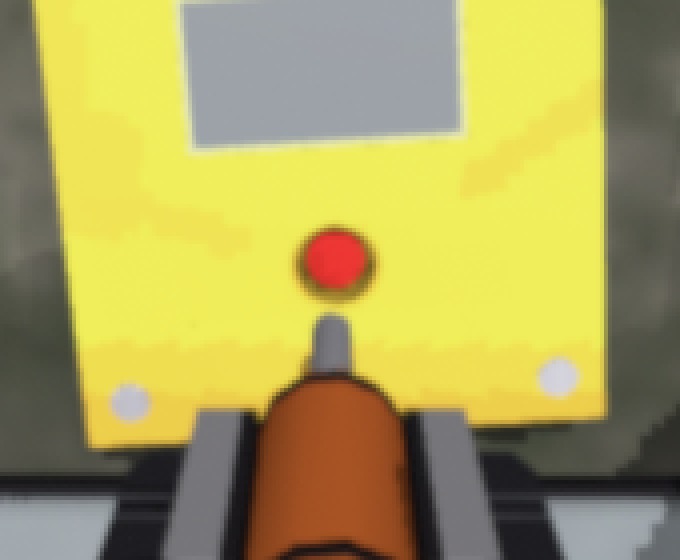

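Tip at crop (332,325), opening at crop (336,263): checking the offset.

```bash
python3 - <<'E'
from h import *
d=np.load("w7.npz");c=dict(wc=d["wc"],K=d["K"])
print(at(c,283,231.2,.0423).round(4),at(c,284,215.8,.0165).round(4),at(c,284,215,.0125).round(4))
E
```

```text
[ 0.5516 -0.1577  0.0423] [ 0.5499 -0.1572  0.0165] [ 0.5506 -0.1571  0.0125]
```

```bash
python3 -m handwheel '[[0,0,0,-0.001,0.0005,-0.01,0.1],[0,0,0,-0.001,0.0005,-0.02,0.1],[0,0,0,-0.001,0.0005,-0.025,0.1],[0,0,0,-0.001,0.0005,-0.03,0.1],[0,0,0,-0.001,0.0005,-0.03,0.1]]';python3 -m handwheel '[[0,0,0,0,0,-0.003,0.1],[0,0,0,0,0,-0.006,0.1],[0,0,0,0,0,-0.007,0.1],[0,0,0,0,0,-0.008,0.1],[0,0,0,0,0,-0.008,0.1]]'
```

```text
time: 15.95
position: [0.5519, -0.1562, 0.0598]
eef_rot: [0.117, -3.138, -0.001]
force: [0.9, -0.8, -0.3]
finger_gap: 0.189
gripper_force: 58.6
time: 16.45
position: [0.5529, -0.1565, 0.0548]
eef_rot: [-0.117, 3.138, -0.001]
force: [-2.7, 2.1, 14.6]
finger_gap: 0.197
gripper_force: 59.9
```

```bash
python3 -m handwheel '[[0,0,0,0,0,0.02,0.1],[0,0,0,0,0,0.045,0.1],[0,0,0,-0.002,0.04,0.045,0.1],[0,0,0,-0.004,0.08,0.045,0.1],[0,0,0,-0.005,0.118,0.045,0.1]]';python3 -m handwheel '[[0,0,0,0,0,0,0.1],[0,0,0,0,0,0,0.1]]'; cat > tipkey.py <<'E'
import sys
from h import *
c=cam("wrist");f=c["frame"];np.savez("last.npz",W=world(c),wc=c["wc"],K=c["K"],f=f)
p=telemetry.observe()["position"];print("tcp",p.round(4),"ztip",round(p[2]-.0488,4))
hsv=cv2.cvtColor(f,cv2.COLOR_BGR2HSV)
m=(((hsv[...,0]<6)|(hsv[...,0]>172))&(hsv[...,1]>150)&(hsv[...,2]>80)).astype(np.uint8);m[:180]=0;m[232:]=0
n,l,st,ce=cv2.connectedComponentsWithStats(m)
for i in range(1,n):
    if st[i,4]>15:print("key",ce[i].round(1),st[i,4],at(c,*ce[i],.0125).round(4))
print("tip est",at(c,283,231.2,p[2]-.0488).round(4))
cv2.imwrite("pics/"+sys.argv[1],cv2.resize(f[150:290,200:370],None,fx=4,fy=4,interpolation=0))
E
python3 tipkey.py w8.png
```

```text
time: 16.95
position: [0.5474, -0.0374, 0.098]
eef_rot: [-0.115, 3.139, 0.0]
force: [1.2, 0.5, -0.5]
finger_gap: 0.195
gripper_force: 58.7
time: 17.15
position: [0.5475, -0.0376, 0.0978]
eef_rot: [-0.12, 3.139, -0.001]
force: [0.6, -1.0, 0.1]
finger_gap: 0.194
gripper_force: 58.8
tcp [ 0.5476 -0.0385  0.0978] ztip 0.049
key [114.3 205.2] 53 [ 0.5497 -0.1563  0.0125]
key [281.8 212. ] 145 [ 0.5456 -0.0389  0.0125]
key [471.2 220.1] 129 [0.5412 0.0955 0.0125]
tip est [ 0.5466 -0.038   0.049 ]
```

View pics/w8.png

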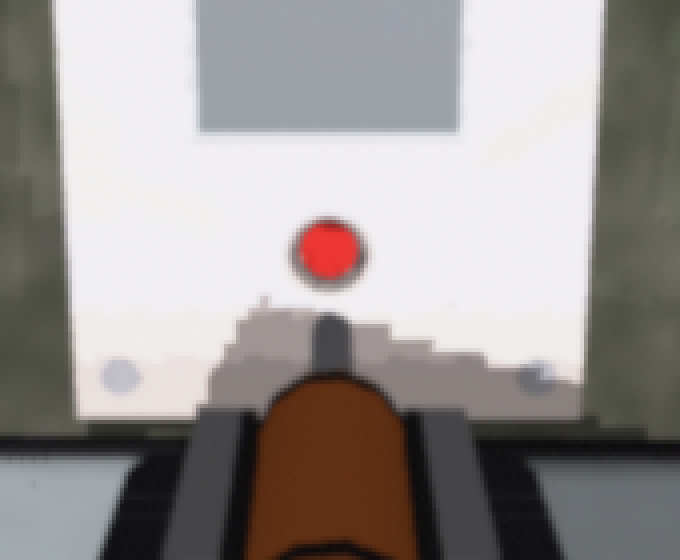

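```bash
python3 -m handwheel '[[0,0,0,-0.001,-0.0008,-0.015,0.1],[0,0,0,-0.001,-0.0008,-0.028,0.1],[0,0,0,-0.001,-0.0008,-0.034,0.1],[0,0,0,-0.001,-0.0008,-0.037,0.1],[0,0,0,-0.001,-0.0008,-0.037,0.1]]';python3 -m handwheel '[[0,0,0,0,0,-0.003,0.1],[0,0,0,0,0,-0.006,0.1],[0,0,0,0,0,-0.007,0.1],[0,0,0,0,0,-0.008,0.1],[0,0,0,0,0,-0.008,0.1]]';python3 -m handwheel '[[0,0,0,0,0,0.02,0.1],[0,0,0,0,0,0.045,0.1],[0,0,0,-0.002,0.045,0.045,0.1],[0,0,0,-0.004,0.09,0.045,0.1],[0,0,0,-0.004,0.134,0.045,0.1]]';python3 -m handwheel '[[0,0,0,0,0,0,0.1],[0,0,0,0,0,0,0.1]]';python3 tipkey.py w9.png
```

```text
time: 17.7
position: [0.546, -0.0396, 0.0603]
eef_rot: [0.116, -3.139, -0.001]
force: [1.0, -0.6, -0.7]
finger_gap: 0.193
gripper_force: 58.8
time: 18.2
position: [0.5473, -0.0394, 0.0548]
eef_rot: [-0.117, 3.137, -0.002]
force: [-3.6, -0.4, 13.0]
finger_gap: 0.195
gripper_force: 60.1
time: 18.7
position: [0.5424, 0.096, 0.0981]
eef_rot: [-0.115, 3.138, 0.001]
force: [1.3, -1.5, -0.7]
finger_gap: 0.196
gripper_force: 59.1
time: 18.9
position: [0.5423, 0.0959, 0.0977]
eef_rot: [-0.121, 3.139, -0.0]
force: [0.6, -1.1, -0.1]
finger_gap: 0.194
gripper_force: 59.1
tcp [0.5423 0.0949 0.0976] ztip 0.0488
key [ 92.9 204.4] 49 [ 0.5451 -0.0377  0.0125]
key [282.4 213.2] 153 [0.5412 0.0951 0.0125]
tip est [0.5414 0.0955 0.0488]
```

Aligned within 0.5 mm; press blue.

```bash
python3 -m handwheel '[[0,0,0,-0.0003,-0.0003,-0.015,0.1],[0,0,0,-0.0003,-0.0003,-0.028,0.1],[0,0,0,-0.0003,-0.0003,-0.034,0.1],[0,0,0,-0.0003,-0.0003,-0.037,0.1],[0,0,0,-0.0003,-0.0003,-0.037,0.1]]';python3 -m handwheel '[[0,0,0,0,0,-0.003,0.1],[0,0,0,0,0,-0.006,0.1],[0,0,0,0,0,-0.007,0.1],[0,0,0,0,0,-0.008,0.1],[0,0,0,0,0,-0.008,0.1]]';python3 -m handwheel '[[0,0,0,0,0,0.02,0.1],[0,0,0,0,0,0.045,0.1],[0,0,0,-0.01,-0.04,0.08,0.1],[0,0,0,-0.025,-0.08,0.1,0.1],[0,0,0,-0.04,-0.12,0.1,0.1]]';python3 -m handwheel '[[0,0,0,0,0,0,0.1],[0,0,0,0,0,0,0.1]]';python3 - <<'E'
from h import *
c=cam("wrist");f=c["frame"];cv2.imwrite("pics/w10.png",f);print(telemetry.observe()["position"].round(4))
E
```

```text
time: 19.45
position: [0.5418, 0.0939, 0.0603]
eef_rot: [0.115, -3.138, -0.0]
force: [0.7, -0.1, -0.1]
finger_gap: 0.194
gripper_force: 59.0
time: 19.95
position: [0.543, 0.0944, 0.0548]
eef_rot: [-0.117, 3.137, -0.001]
force: [-3.3, -2.1, 13.3]
finger_gap: 0.196
gripper_force: 60.2
time: 20.45
position: [0.5042, -0.0267, 0.1563]
eef_rot: [-0.12, 3.132, -0.002]
force: [0.8, -0.3, -1.4]
finger_gap: 0.196
gripper_force: 58.9
time: 20.65
position: [0.5021, -0.0263, 0.153]
eef_rot: [-0.113, 3.138, 0.001]
force: [-0.4, 0.7, -0.6]
finger_gap: 0.196
gripper_force: 59.0
[ 0.5021 -0.0255  0.1527]
```

View pics/w10.png

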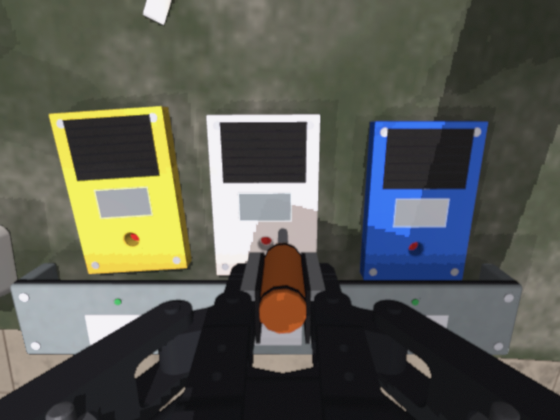

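All three keys are visibly sunk. Returning the pin.

```bash
python3 -m handwheel '[[0,0,0,-0.015,-0.047,0,0.1],[0,0,0,-0.03,-0.094,0,0.1],[0,0,0,-0.045,-0.141,0,0.1],[0,0,0,-0.06,-0.188,0,0.1],[0,0,0,-0.075,-0.235,0,0.1]]';python3 -m handwheel '[[0,0,0,-0.013,-0.045,0,0.1],[0,0,0,-0.0187,-0.061,0,0.1],[0,0,0,-0.0187,-0.061,0,0.1],[0,0,0,-0.0187,-0.061,0,0.1],[0,0,0,-0.0187,-0.061,0,0.1]]'; python3 - <<'E'
from h import *
c=cam("wrist");p=telemetry.observe()["position"];print(p.round(4))
W=world(c);s=(abs(W[...,2]-.046)<.004);s[:130]=0;s[250:]=0;s[:,:225]=0;s[:,345:]=0
q=np.array([at(c,u,v,.046)[:2] for v,u in np.argwhere(s)],np.float32);print(s.sum(),cv2.minAreaRect(q),"tip",at(c,283,231.2,p[2]-.0488).round(4),"hole as w5",at(c,288,203,.046).round(4))
E
```

```text
time: 21.2
position: [0.4273, -0.2609, 0.1524]
eef_rot: [-0.121, 3.139, 0.001]
force: [1.1, -0.7, -1.2]
finger_gap: 0.194
gripper_force: 59.0
time: 21.7
position: [0.4089, -0.3195, 0.1524]
eef_rot: [0.121, -3.139, -0.002]
force: [0.0, 0.8, -0.0]
finger_gap: 0.194
gripper_force: 59.0
[ 0.409  -0.3196  0.1526]
4970 ((0.4072355031967163, -0.3212509751319885), (0.056804053485393524, 0.0560087226331234), 16.46361541748047) tip [ 0.408  -0.3199  0.1038] hole as w5 [ 0.4058 -0.3161  0.046 ]
```

```bash
python3 -m handwheel '[[0,0,0,-0.0007,-0.0016,-0.02,0.1],[0,0,0,-0.0007,-0.0016,-0.04,0.1],[0,0,0,-0.0007,-0.0016,-0.05,0.1],[0,0,0,-0.0007,-0.0016,-0.062,0.1],[0,0,0,-0.0007,-0.0016,-0.062,0.1]]';python3 -m handwheel '[[0,0,0,0,0,-0.01,0.1],[0,0,0,0,0,-0.02,0.1],[0,0,0,0,0,-0.027,0.1],[0,0,0,0,0,-0.031,0.1],[0,0,0,0,0,-0.031,0.1]]'
```

```text
time: 22.25
position: [0.4072, -0.3218, 0.0894]
eef_rot: [0.118, -3.138, -0.003]
force: [-0.5, -0.4, -0.0]
finger_gap: 0.195
gripper_force: 59.0
time: 22.75
position: [0.4073, -0.3229, 0.059]
eef_rot: [0.116, -3.139, -0.001]
force: [-0.7, 0.5, 0.1]
finger_gap: 0.193
gripper_force: 58.8
```

```bash
python3 -m handwheel '[[0,0,0,0,0,-0.0015,0.1],[0,0,0,0,0,-0.003,0.1],[0,0,0,0,0,-0.003,0.1]]';python3 -m handwheel '[[0,0,0,0,0,0,0.4],[0,0,0,0,0,0,0.6],[0,0,0,0,0,0,0.6],[0,0,0,0,0,0,0.6]]'; python3 -m handwheel '[[0,0,0,0,0,0.02,0.6],[0,0,0,0,0,0.06,0.6],[0,0,0,0.02,0.03,0.1,0.35],[0,0,0,0.05,0.07,0.13,0.35],[0,0,0,0.06,0.11,0.15,0.35]]'; python3 -m handwheel '[[0,0,0,-0.00,0.045,0,0.35],[0,0,0,-0.01,0.09,0,0.35],[0,0,0,-0.02,0.13,0,0.35],[0,0,0,-0.02,0.15,0,0.35],[0,0,0,-0.02,0.15,0,0.35]]';python3 - <<'E'
from h import *
c=cam("wrist");f=c["frame"];cv2.imwrite("pics/w11.png",f);np.savez("w11.npz",wc=c["wc"],K=c["K"],f=f,W=world(c));print(telemetry.observe()["position"].round(4))
E
```

```text
time: 23.05
position: [0.4078, -0.3233, 0.0569]
eef_rot: [-0.117, 3.139, -0.001]
force: [-0.4, 0.9, -0.5]
finger_gap: 0.195
gripper_force: 59.1
time: 23.45
position: [0.4077, -0.3232, 0.0568]
eef_rot: [-0.117, 3.139, -0.0]
force: [0.2, -0.1, -0.4]
finger_gap: 0.597
gripper_force: 0.0
time: 23.95
position: [0.4675, -0.2195, 0.2054]
eef_rot: [-0.114, 3.137, -0.003]
force: [0.5, 0.6, -0.3]
finger_gap: 0.349
gripper_force: 0.0
time: 24.45
position: [0.445, -0.0668, 0.2037]
eef_rot: [-0.123, 3.139, 0.001]
force: [0.2, -0.7, -0.1]
finger_gap: 0.355
gripper_force: 0.0
[ 0.4456 -0.0683  0.2037]
```

View pics/w11.png

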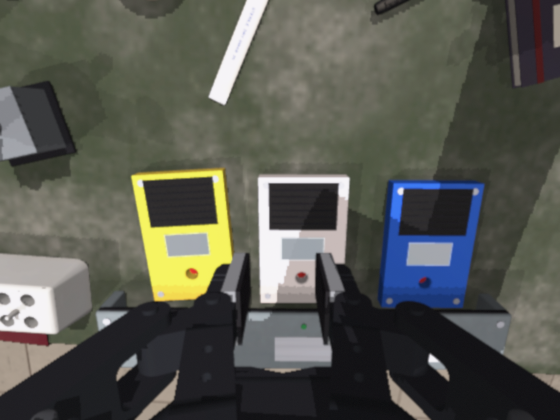

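```bash
cat > plan.py <<'E'
from h import *
d=np.load(__import__("sys").argv[1]);W=d["W"];c=dict(wc=d["wc"],K=d["K"],frame=d["f"],thr=85)
# bridge front edge
m=(np.abs(W[...,2]-.044)<.004)&(W[...,0]>.5)&(W[...,1]<.21)&(W[...,1]>-.27);P=[]
for x in list(range(105,205,3))+list(range(252,312,3))+list(range(400,500,3)):
    y=np.where(m[:,x])[0]
    if len(y):P.append(at(c,x,y.min(),.044)[:2])
P=np.array(P);k=np.array([-.0717,.5665])
for _ in range(2):
    g=abs(P[:,0]-np.polyval(k,P[:,1]))<.005;k=np.polyfit(P[g,1],P[g,0],1)
yaw=-np.arctan(k[0]);print("edge",k,np.degrees(yaw).round(2),g.sum())
ex=np.array([np.cos(yaw),np.sin(yaw)])
for r in rects(c,v0=170,v1=250,u0=130,u1=485):
    p=r[1]; dist=(k[1]+k[0]*p[1]-p[0])*np.cos(yaw)   # pad to edge
    t=(dist-.045)
    L=np.radians(r[4]);op=p+.08*np.array([np.cos(L),np.sin(L)])
    goal=p+t*ex
    print(r[0],p,r[2:],"travel",t.round(4),"shift",(t*ex).round(4),"goal",goal.round(4),"turn",(np.degrees(yaw)-r[4]).round(2))
E
python3 plan.py w11.npz
```

```text
edge [-0.07068796  0.56561825] 4.04 54
[435. 212.] [0.461  0.0889] (0.0477, 0.0689, 4.51) travel 0.0531 shift [0.053  0.0037] goal [0.514  0.0926] turn -0.47
[303. 206.] [ 0.4662 -0.0448] (0.0473, 0.0676, 4.51) travel 0.0573 shift [0.0572 0.004 ] goal [ 0.5234 -0.0408] turn -0.47
[180. 201.] [ 0.4709 -0.1685] (0.0474, 0.0677, 7.85) travel 0.0614 shift [0.0612 0.0043] goal [ 0.5321 -0.1642] turn -3.81
[370. 199.] [0.4649 0.025 ] (0.0835, 0.0939, 4.51) travel 0.0537 shift [0.0536 0.0038] goal [0.5185 0.0288] turn -0.47
```

```bash
python3 -m handwheel '[[0,0,0,0.012,0.012,-0.045,0.35],[0,0,0,0.021,0.0227,-0.09,0.35],[0,0,0,0.021,0.0227,-0.135,0.35],[0,0,0,0.021,0.0227,-0.165,0.35],[0,0,0,0.021,0.0227,-0.175,0.35]]';python3 -m handwheel '[[0,0,0,0,0,-0.006,0.35],[0,0,0,0,0,-0.009,0.35],[0,0,0,0,0,-0.0115,0.35],[0,0,0,0,0,-0.0115,0.35]]'
```

```text
time: 25.0
position: [0.4643, -0.047, 0.0252]
eef_rot: [0.114, -3.134, -0.002]
force: [-0.8, 0.9, 0.1]
finger_gap: 0.35
gripper_force: 0.0
time: 25.4
position: [0.4676, -0.0469, 0.0179]
eef_rot: [-0.116, 3.137, -0.001]
force: [-0.3, 0.3, 0.2]
finger_gap: 0.349
gripper_force: 0.0
```

```bash
python3 -m handwheel '[[0,0,0,0,0,-0.001,0.35],[0,0,0,0,0,-0.0018,0.35],[0,0,0,0,0,-0.0018,0.35]]';python3 -m handwheel '[[0,0,0,0.004,0.0003,0,0.35],[0,0,-0.2,0.012,0.0008,0,0.35],[0,0,-0.4,0.022,0.0015,0,0.35],[0,0,-0.4,0.032,0.0022,0,0.35],[0,0,-0.4,0.042,0.0029,0,0.35]]';python3 -m handwheel '[[0,0,0,0.008,0.0006,0,0.35],[0,0,0,0.013,0.0009,0,0.35],[0,0,0,0.0152,0.0011,0,0.35],[0,0,0,0.0152,0.0011,0,0.35]]'
```

```text
time: 25.7
position: [0.4676, -0.0468, 0.0175]
eef_rot: [-0.117, 3.137, -0.002]
force: [-4.9, 0.8, 15.9]
finger_gap: 0.345
gripper_force: 8.0
time: 26.2
position: [0.509, -0.0439, 0.0176]
eef_rot: [-0.106, 3.139, -0.002]
force: [-6.1, -0.4, 15.7]
finger_gap: 0.35
gripper_force: 8.2
time: 26.6
position: [0.5248, -0.0428, 0.0175]
eef_rot: [-0.106, 3.138, -0.002]
force: [-3.9, -0.3, 14.1]
finger_gap: 0.35
gripper_force: 6.8
```

```bash
python3 -m handwheel '[[0,0,0,0,0,0.04,0.35],[0,0,1.2,-0.02,-0.04,0.045,0.35],[0,0,2.4,-0.04,-0.08,0.045,0.35],[0,0,3.7,-0.0537,-0.1257,0.045,0.35],[0,0,3.7,-0.0537,-0.1257,0.02,0.35]]';python3 -m handwheel '[[0,0,0,0,0,-0.010,0.35],[0,0,0,0,0,-0.016,0.35],[0,0,0,0,0,-0.0185,0.35],[0,0,0,0,0,-0.02,0.35],[0,0,0,0,0,-0.02,0.35]]'
```

```text
time: 27.1
position: [0.4725, -0.1748, 0.0389]
eef_rot: [-0.198, 3.128, -0.011]
force: [1.1, 0.4, 0.9]
finger_gap: 0.348
gripper_force: 0.0
time: 27.6
position: [0.47, -0.1675, 0.0175]
eef_rot: [0.21, -3.134, 0.003]
force: [-7.0, -0.3, 19.9]
finger_gap: 0.35
gripper_force: 9.8
```

```bash
python3 -m handwheel '[[0,0,-0.5,0.003,0.0002,0.0006,0.35],[0,0,-1.5,0.008,0.0005,0.0006,0.35],[0,0,-2.8,0.014,0.001,0.0006,0.35],[0,0,-3.8,0.022,0.0015,0.0006,0.35],[0,0,-3.8,0.032,0.0022,0.0006,0.35]]';python3 -m handwheel '[[0,0,0,0.01,0.0007,0,0.35],[0,0,0,0.019,0.0014,0,0.35],[0,0,0,0.026,0.0018,0,0.35],[0,0,0,0.0292,0.0021,0,0.35],[0,0,0,0.0292,0.0021,0,0.35]]';python3 -m handwheel '[[0,0,0,0,0,0.04,0.35],[0,0,0,-0.015,0.05,0.045,0.35],[0,0,0,-0.03,0.1,0.045,0.35],[0,0,0,-0.045,0.15,0.045,0.35],[0,0,0,-0.06,0.2,0.045,0.35]]';python3 -m handwheel '[[0,0,0,-0.01,0.045,0,0.35],[0,0,0,-0.0105,0.056,0,0.35],[0,0,0,-0.0105,0.056,-0.02,0.35],[0,0,0,-0.0105,0.056,-0.03,0.35],[0,0,0,-0.0105,0.056,-0.034,0.35]]'
```

```text
time: 28.1
position: [0.5024, -0.165, 0.0176]
eef_rot: [0.106, -3.139, 0.002]
force: [-4.3, -0.3, 11.7]
finger_gap: 0.346
gripper_force: 6.0
time: 28.6
position: [0.5328, -0.1629, 0.0176]
eef_rot: [-0.108, 3.138, -0.002]
force: [-2.6, 0.2, 9.4]
finger_gap: 0.349
gripper_force: 4.8
time: 29.1
position: [0.4734, 0.0303, 0.0614]
eef_rot: [-0.106, 3.139, 0.0]
force: [-1.0, 1.6, -0.5]
finger_gap: 0.353
gripper_force: 0.0
time: 29.6
position: [0.4626, 0.0837, 0.0258]
eef_rot: [0.104, -3.138, 0.0]
force: [0.1, -0.6, -0.2]
finger_gap: 0.346
gripper_force: 0.0
```

```bash
python3 -m handwheel '[[0,0,0,-0.001,0.005,-0.005,0.35],[0,0,0,-0.001,0.005,-0.0075,0.35],[0,0,0,-0.001,0.005,-0.0095,0.35],[0,0,0,-0.001,0.005,-0.0095,0.35]]'
```

```text
time: 30.0
position: [0.4628, 0.0882, 0.0176]
eef_rot: [-0.102, 3.139, 0.0]
force: [-1.7, 0.3, 1.8]
finger_gap: 0.352
gripper_force: 1.0
```

```bash
python3 -m handwheel '[[0,0,0,0,0,-0.001,0.35],[0,0,0,0,0,-0.0013,0.35]]';python3 -m handwheel '[[0,0,0,0.003,0.0002,0,0.35],[0,0,-0.2,0.01,0.0007,0,0.35],[0,0,-0.2,0.02,0.0014,0,0.35],[0,0,-0.2,0.03,0.0021,0,0.35],[0,0,-0.2,0.04,0.0028,0,0.35]]';python3 -m handwheel '[[0,0,0,0.007,0.0005,0,0.35],[0,0,0,0.0115,0.0008,0,0.35],[0,0,0,0.013,0.0009,0,0.35],[0,0,0,0.013,0.0009,0,0.35]]';python3 -m handwheel '[[0,0,0,0,0,0.04,0.35],[0,0,0,-0.015,-0.04,0.08,0.35],[0,0,0,-0.03,-0.08,0.12,0.35],[0,0,0,-0.045,-0.12,0.16,0.35],[0,0,0,-0.055,-0.14,0.19,0.35]]';python3 -m handwheel '[[0,0,0,0,0,0,0.35],[0,0,0,0,0,0,0.35],[0,0,0,0,0,0,0.35]]';python3 - <<'E'
from h import *
c=cam("wrist");f=c["frame"];cv2.imwrite("pics/w12.png",f);np.savez("w12.npz",wc=c["wc"],K=c["K"],f=f,W=world(c));print(telemetry.observe()["position"].round(4))
E
python3 plan.py w12.npz
```

```text
time: 30.2
position: [0.4628, 0.0882, 0.0175]
eef_rot: [-0.102, 3.139, -0.0]
force: [-5.4, -0.4, 18.0]
finger_gap: 0.355
gripper_force: 9.2
time: 30.7
position: [0.5023, 0.091, 0.0175]
eef_rot: [0.097, -3.14, 0.0]
force: [-6.6, -0.5, 15.3]
finger_gap: 0.348
gripper_force: 8.0
time: 31.1
position: [0.5158, 0.0919, 0.0176]
eef_rot: [-0.097, 3.139, -0.0]
force: [-4.0, -0.6, 13.8]
finger_gap: 0.353
gripper_force: 6.7
time: 31.6
position: [0.4629, -0.0417, 0.1975]
eef_rot: [-0.097, 3.14, -0.0]
force: [1.3, -1.2, -0.4]
finger_gap: 0.351
gripper_force: 0.0
time: 31.9
position: [0.4633, -0.0399, 0.1954]
eef_rot: [0.098, -3.139, -0.001]
force: [0.2, 0.6, 0.1]
finger_gap: 0.348
gripper_force: 0.0
[ 0.4631 -0.0396  0.195 ]
edge [-0.07034218  0.56573058] 4.02 84
[159. 238.] [ 0.5237 -0.1622] (0.0248, 0.0612, 3.58) travel 0.0083 shift [0.0083 0.0006] goal [ 0.532  -0.1616] turn 0.44
[411. 235.] [0.5057 0.0921] (0.0291, 0.0677, 3.58) travel 0.0084 shift [0.0084 0.0006] goal [0.5141 0.0927] turn 0.44
[278. 236.] [ 0.5141 -0.0416] (0.0291, 0.0668, 3.58) travel 0.0094 shift [0.0094 0.0007] goal [ 0.5235 -0.0409] turn 0.44
```

View pics/w12.png

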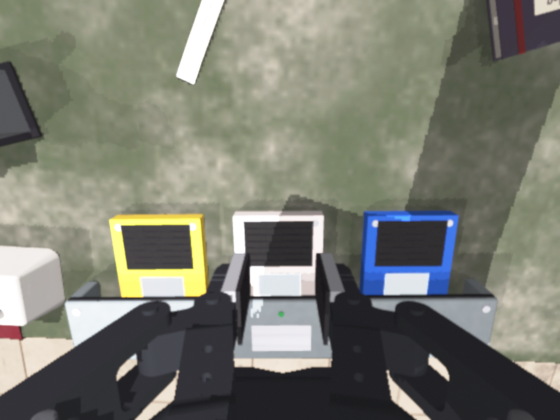

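```bash
sed -i 's/v0=170,v1=250/v0=170,v1=278/' plan.py; python3 plan.py w12.npz; python3 - <<'E'
from h import *
d=np.load("w12.npz");c=dict(wc=d["wc"],K=d["K"]);g=cv2.GaussianBlur(cv2.cvtColor(d["f"],cv2.COLOR_BGR2GRAY),(3,3),0).astype(float)
for n,(a,b) in dict(y=(128,190),w=(250,308),b=(381,441)).items():
    Q=[]
    for u in range(a,b,2):
        col=g[:,u];dg=np.diff(col);s=slice(214,232);w=np.clip(-dg[s],0,None);w[w<w.max()*.4]=0
        v=(w*(np.arange(214,232)+.5)).sum()/w.sum();Q.append(at(c,u,v,.018)[:2])
    Q=np.array(Q);k=np.polyfit(Q[:,1],Q[:,0],1);r=Q[:,0]-np.polyval(k,Q[:,1]);ok=abs(r)<1.5*r.std();k=np.polyfit(Q[ok,1],Q[ok,0],1)
    print(n,"yaw",np.degrees(-np.arctan(k[0])).round(2),"pad front x",Q[ok,0].mean().round(4),"y",Q[:,1].mean().round(4),r.std().round(5))
E
```

```text
edge [-0.07034218  0.56573058] 4.02 84
[160. 247.] [ 0.5339 -0.1628] (0.045, 0.0638, 3.58) travel -0.0018 shift [-0.0018 -0.0001] goal [ 0.5321 -0.1629] turn 0.44
[410. 243.] [0.5141 0.0926] (0.0458, 0.0679, 3.58) travel 0.0 shift [0. 0.] goal [0.5141 0.0926] turn 0.44
[274. 247.] [ 0.5298 -0.0444] (0.06, 0.0744, 4.93) travel -0.006 shift [-0.006  -0.0004] goal [ 0.5238 -0.0448] turn -0.91
y yaw 3.87 pad front x 0.5096 y -0.1624 0.00016
w yaw 4.82 pad front x 0.4986 y -0.0428 0.00014
b yaw 4.16 pad front x 0.4896 y 0.0885 0.00023
```

```bash
python3 -m handwheel '[[0,0,0,-0.01,-0.04,0.01,0.35],[0,0,0,-0.02,-0.08,0.02,0.35],[0,0,0,-0.03,-0.12,0.03,0.35],[0,0,0,-0.04,-0.16,0.03,0.35],[0,0,0,-0.04,-0.18,0.03,0.35]]';python3 -m handwheel '[[0,0,0,0,0,0,0.35],[0,0,0,0,0,0,0.35]]'; python3 - <<'E'
from h import *
c=cam("wrist");t=cam("scene")
hsv=cv2.cvtColor(c["frame"],cv2.COLOR_BGR2HSV);W=world(c)
m=(hsv[...,0]<18)&(hsv[...,1]>170)&(hsv[...,2]>140)&(W[...,0]>.36)&(W[...,1]<-.28)&(W[...,2]>.048);print(m.sum(),np.nanpercentile(W[m],[0,2,50,98,100],axis=0).round(4))
f=cv2.resize(t["frame"][150:350,170:430],None,fx=1.6,fy=1.6);a=c["frame"];a=cv2.resize(a,(416,312));f=f[:312,:384];f=cv2.copyMakeBorder(f,0,312-f.shape[0],0,0,0)
cv2.imwrite("pics/end.png",np.hstack([f,a]))
E
```

```text
time: 32.45
position: [0.423, -0.2218, 0.2251]
eef_rot: [0.096, -3.138, -0.001]
force: [0.7, -0.2, -1.0]
finger_gap: 0.35
gripper_force: 0.0
time: 32.65
position: [0.4235, -0.2193, 0.2249]
eef_rot: [0.098, -3.138, -0.004]
force: [0.4, 0.3, 0.6]
finger_gap: 0.353
gripper_force: 0.0
267 [[ 0.3982 -0.3243  0.0522]
 [ 0.3984 -0.3233  0.0537]
 [ 0.4023 -0.3166  0.0746]
 [ 0.4103 -0.315   0.094 ]
 [ 0.4109 -0.3145  0.0957]]
```

View pics/end.png

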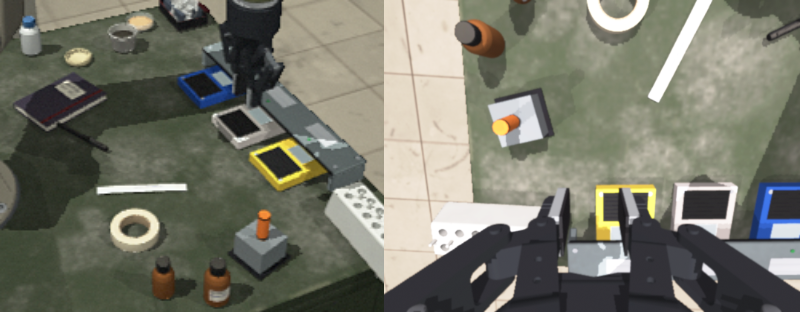

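The pin is upright and home with its top at 94 mm. The loggers are parked and all bystanders are standing.

```bash
python3 -c "
from station import robot
print(robot.sign_off())"
```

```text
the job is handed in; nothing more can be done
None
```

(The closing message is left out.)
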